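# Square the glass box and the pan into the counter's corner fence

## Robot

A 6-joint arm with a two-finger parallel gripper is mounted at the origin on the work surface. World frame = base frame: x ahead of the robot, y to its left, z up, the work surface at z = 0. Lengths are in m, angles in degrees, forces in N, time in s.
With the tool pointing down it reaches from about 0.25 to 0.725 m from the base axis. Payload 9.7 kg.
Tool frame: the origin (TCP) lies at the very end of the fingers, on their centre line; the grasp point (between the pads) lies 19 mm behind it; z points along the fingers, y is the line along which they close (so a half turn about z gives the same grasp; the last joint's range is limited). The gripper opens to 85 mm and grips with 20 to 120 N. Pads are 22 mm wide; open, the fingers measure 114 mm over their backs; the gripper's body (76 mm by 85 mm) begins 54 mm behind the grasp point. The pads swing forward as they close: fully open they stand 13 mm farther back than shut.
Start: joints at [-64.114, 4.979, 10.078, 95.1, 0, 90], TCP at [0.24, -0.495, 0.231] pointing down, gripper open.
Joint ranges: [-179.16, 179.16], [-48.56, 103.87], [-65.8, 70.77], [-126.05, 130.52], [-82.76, 87.17], [-180, 180]. Speed limits (degrees/s): [127.2, 127.2, 147.25, 180, 180, 180].

## Interface

Orientations are given as [roll, pitch, yaw] about the fixed x, y, z axes, in that order (R = Rz(yaw) Ry(pitch) Rx(roll)).
In Python, from workcell import bot, viewer, finder gives the robot as it stands. The module is installed in compiled form; this text tells all that it offers.
- The arm moves only by the shell command python3 -m inch 'ROWS' [FORCE]. ROWS is JSON, a list that holds one entry, the list of rows, each a list of 7 numbers: the opening in per cent of the stroke, from 0 (shut) to 100 (fully open), then the shift along the tool's x, y, z in mm, then the turn, a rotation vector about the tool's x, y, z in degrees. In form: [[[grip, tx, ty, tz, ax, ay, az], ...]]. A call has 1 to 8 rows; each row shifts and turns the commanded pose from where the row before left it, along the tool's axes as they then stand; what a row does not reach is not made up. A row lasts 1/8 s, in which the tool goes at most 62.5 mm and 10.7 degrees, less where a joint would pass 70% of its speed; a pose out of reach is approached as far as the arm can. A call with a gripper value outside its range is refused whole. The fingers move at their own pace and stop on an object; FORCE is the grip in N (left out, the last holds). Time passes only in rows, so rows that do not move let the fingers close. It gives the time, the measured TCP pose, the force, the opening and the grip force at its end, in the units of the state.
- bot.get_obs(): the state, without advancing time (a new reading comes with each control period).
- viewer.camera(name): name is "scene" or "top" or "wrist"; returns a dict with "pixels" (400x640x3 uint8, red, green, blue), "vfov" (degrees; the focal length in pixels is half the picture's height over the tangent of half this angle, whatever the lens; pixels are square), "cx", "cy" (the principal point, pixels), "R" (3x3) and "t" (3): a world point X has camera coordinates R X + t. Camera axes: x right, y down, z forward; pixel columns grow to the right and rows downward; lengths in m; the calibration is good to about 2 mm. A picture is of the moment at which its call begins. There is no depth.
- bot.job_done(): hands the job in; it is judged then, once.
Trained networks look in the newest picture that a camera, given by its name, has taken for a name from the list of things; names that differ only in an ending like _2 or _b are one class to them, and where a whole thing is asked for, a point or a joint stands for the part that bears it (a point fixed in the world has none). Each returns a list of dicts, best first, with "conf" (0 to 1); they miss things now and then, are a little off and sometimes report something else, mostly with a low value. They report only what shows in the picture. A call takes as long as a camera call.
- finder.outline_of(camera, thing): "pixels" (400x640 bool, what is visible of it) and "extent" ([centre column, centre row, width, height] in pixels, round what is visible of it).
- finder.mark_of(camera, thing): "position" ([column, row] in pixels: a listed point, or the origin of a listed thing).
The state is a dict: "time": time; "q": joint angles; "qd": joint speeds; "joint_efforts": joint torques, N m; "ee_pos": TCP position; "tcp_rot": TCP orientation; "wrist_force": force on the tool from outside, world axes, zero at the start; "torque": the same for the moment, N m; "opening": finger opening in m; "grasp_force": force on a finger pad.
Only numpy, scipy, OpenCV 4.12 (cv2) and the standard library are available. Lean on these libraries where they do the work, as an engineer would, in place of code of your own. Each camera call takes 0.05 s, during which the arm holds its last target. There are 200 camera calls.

## Task

Without lifting or tipping them, first slide the lidded glass storage box into the corner of the low steel fence, its long side flush along the back rail (the longer rail) and its short side flush against the end rail. Then slide the open rectangular steel pan up beside it, its long side flush along the back rail and its short side flush against the glass box, which must stay home in the corner. Leave the round cups, the bowl and the jar where they stand.

Things in the scene. Friction and masses are not known exactly. Their poses are not given: they have to be found in the camera images.
- fence: fixed L-shaped steel fence: two rails 25 mm high, 10 mm thick, at a right angle. Origin: inner corner at countertop, z up. Back rail: inner face x = 0, 330 mm towards -y. End rail: inner face y = 0, 90 mm towards -x. Things belong at x < 0, y < 0, the side facing the robot. Yaw -0.12 to 0.15 rad. Friction can jam a skewed piece in the corner: press near its gaping end.
- glassbox: loose glass box with grey lid, 95 mm (x) by 140 mm (y), 58 mm high, 0.38 to 0.77 kg. A latch tab amid each side, 26 mm wide, juts 4 mm beyond those sizes, 38 to 56 mm up, so passes over rails and pan. Origin: centre of underside, z up. Starts in front of the corner, within 0.4 rad of square with the fence; ends with its y along the fence's y.
- pan: loose open rectangular steel pan, 90 mm (x) by 120 mm (y), 34 mm high, upright walls 4 mm thick, 0.17 to 0.35 kg. Origin: centre of underside, z up. Starts on the countertop to the -y side of the glass box, within 0.3 rad of square with the fence; ends with its y along the fence's y.
- cup0: shallow round stainless steel banchan cup, rim diameter 86 mm, 32 mm high, loose, a bystander; origin at the centre of its underside; in the row behind the back rail
- cup1: shallow round stainless steel banchan cup, rim diameter 86 mm, 32 mm high, loose, a bystander; origin at the centre of its underside; in the row behind the back rail
- cup2: shallow round stainless steel banchan cup, rim diameter 86 mm, 32 mm high, loose, a bystander; origin at the centre of its underside; in the row behind the back rail
- cup3: shallow round stainless steel banchan cup, rim diameter 86 mm, 32 mm high, loose, a bystander; origin at the centre of its underside; outside the end rail
- cup4: shallow round stainless steel banchan cup, rim diameter 86 mm, 32 mm high, loose, a bystander; origin at the centre of its underside; beyond the pan on the -y side
- bowl: round grey stoneware bowl, rim diameter 124 mm, 55 mm high, loose, a bystander; origin at the centre of its underside
- jar: glass jar with steel cap, diameter 68 mm, 105 mm high, loose, a bystander; origin at the centre of its underside

How it is judged (in metres and radians):
On the way, in this order (a step that is already met when the one before it is completed fails the run):
1. the glass box is home: flush and square against both rails of the corner (x of glassbox in the frame of fence between -0.0505 and -0.0445 m and y of glassbox in the frame of fence between -0.073 and -0.067 m and angle between the x axis of glassbox and the x axis of fence, either way round below 0.03 rad and angle between glassbox's own z axis and vertical below 0.03 rad and height (world z) of glassbox below 0.004 m and linear speed of glassbox below 0.01 m/s), for 0.2 s.
2. the pan is home: flush along the back rail and against the glass box, with the box still home (all of step 1 and x of pan in the frame of fence between -0.048 and -0.042 m and y of pan in the frame of fence between -0.206 and -0.197 m and angle between the x axis of pan and the x axis of fence, either way round below 0.03 rad and angle between pan's own z axis and vertical below 0.03 rad and height (world z) of pan below 0.004 m and linear speed of pan below 0.01 m/s), for 0.2 s.
At the end, for the whole second after the job is handed in: The glass box stands flat and at rest with its walls within 3 mm of both rails and within 0.03 rad of square; the pan stands flat and at rest within 3 mm of the back rail, within 6 mm of its place hard against a box that is hard against the end rail, and within 0.03 rad of square (all of step 2); the robot touches nothing.
It fails at once if the glass box or the pan is lifted (underside centre more than 15 mm up) or tipped more than 0.25 rad (height (world z) of any of glassbox, pan above 0.015 m or angle between any of glassbox, pan's own z axis and vertical above 0.25 rad).
It fails at once if a cup, the bowl or the jar is moved more than 20 mm (distance of any of cup0, cup1, cup2, cup3, cup4, bowl, jar from where it was at the start of the episode above 0.02 m).
It also fails if it takes over 72 s, if anything falls off the work surface, if the arm or the gripper's body presses on something with over 40 N, if the wrist force passes 120 N, or if a joint passes its speed limit or range.

## Working session

There is one attempt and no reset: what is moved stays moved. The work goes in short steps, Python scripts to look and compute and a shell command to move; the robot and the scene stay as the last step left them, time stands still between calls to the robot, and variables do not carry over. Pictures are saved under pics/ and viewed, at most 13 in all, crops included, and the job is handed in when it is done.

```bash
mkdir -p pics; cat > h.py <<'E'
import numpy as np, cv2
from workcell import bot, viewer, finder
def cam(n):
    c=viewer.camera(n); c['f']=200/np.tan(np.radians(c['vfov'])/2); return c
def w(c,px,z):
    R=np.array(c['R']);t=np.array(c['t']);o=-R.T@t
    d=R.T@np.array([(px[0]-c['cx'])/c['f'],(px[1]-c['cy'])/c['f'],1])
    return o+d*(z-o[2])/d[2]
def proj(c,X):
    p=np.array(c['R'])@np.array(X)+np.array(c['t']); return p[:2]/p[2]*c['f']+[c['cx'],c['cy']]
def save(c,n): cv2.imwrite('pics/'+n,cv2.cvtColor(c['pixels'],cv2.COLOR_RGB2BGR))
E
python3 - <<'E'
from h import *
o=bot.get_obs();print(o['time'],o['ee_pos'],o['tcp_rot'],o['opening'])
for n in ['top','scene']:
    c=cam(n);save(c,n+'0.png');print(n,c['f'],-np.array(c['R']).T@np.array(c['t']))
    for k in ['fence','glassbox','pan','cup0','bowl','jar']:
        for r in finder.mark_of(n,k)[:6]:
            if r['conf']>.3: print(k,round(r['conf'],2),np.round(r['position'],1),w(c,r['position'],0).round(3))
E
```

```text
0.0 [ 0.24000459 -0.49462729  0.23060508] [-1.79927433e+02  3.64243034e-06  2.58841305e+01] 0.08585361489973875
top 488.58632828342945 [ 0.45561804 -0.0106429   1.29615724]
fence 0.86 [262.5 191. ] [0.663 0.105 0.   ]
glassbox 0.62 [308.7 242. ] [ 0.524 -0.016  0.   ]
pan 0.81 [383.1 253.4] [ 0.489 -0.212  0.   ]
cup0 0.8 [443.2 257.5] [ 0.473 -0.371  0.   ]
cup0 0.7 [352.4 162.1] [ 0.737 -0.139  0.   ]
cup0 0.65 [231.2 204.6] [0.629 0.188 0.   ]
cup0 0.55 [278.6 157.8] [0.753 0.06  0.   ]
bowl 0.97 [193.1 265.7] [0.47  0.289 0.   ]
jar 0.82 [468.3 209.7] [ 0.599 -0.447 -0.   ]
scene 442.1741612437223 [1.20884505 0.45770134 0.96488488]
fence 0.69 [334.7 239.3] [ 0.667  0.104 -0.   ]
glassbox 0.6 [330.5 182.4] [ 0.519 -0.026  0.   ]
glassbox 0.58 [272.5 226.9] [ 0.742 -0.047  0.   ]
pan 0.77 [293.6 152.9] [ 0.498 -0.186 -0.   ]
cup0 0.91 [254.6 126.9] [ 0.491 -0.359 -0.   ]
cup0 0.78 [246.9 206.9] [ 0.738 -0.147  0.   ]
cup0 0.73 [301.5 247.5] [0.742 0.054 0.   ]
cup0 0.68 [274.8 228.7] [ 0.743 -0.038  0.   ]
cup0 0.62 [367.6 247. ] [0.631 0.184 0.   ]
bowl 0.7 [433.7 228.1] [0.467 0.285 0.   ]
jar 0.6 [210.3 133.6] [ 0.604 -0.443  0.   ]
```

View pics/top0.png

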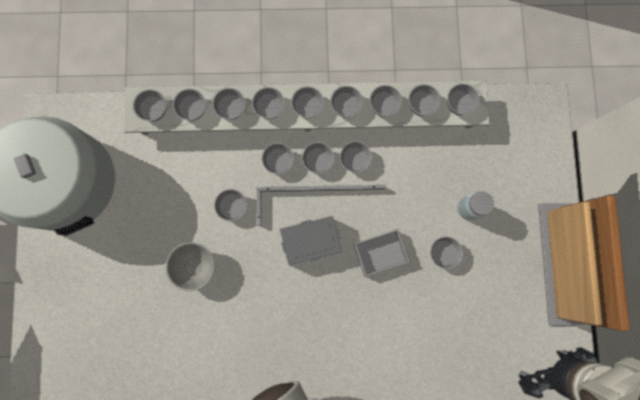

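View pics/scene0.png

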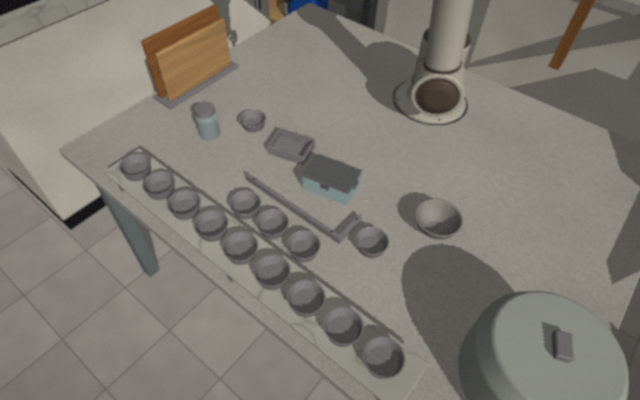

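The top view shows the fence corner at (261,190), glass box at about (311,240), pan at (383,254) and robot base below. The scene view agrees (box ~(331,178), pan ~(290,145), corner ~(335,239)). Next I fit rectangles.

```bash
cat >> h.py <<'E'
def rect(c,n,k,z):
    r=finder.outline_of(n,k)
    if not r: return None
    m=r[0]['pixels'].astype(np.uint8)
    cs,_=cv2.findContours(m,cv2.RETR_EXTERNAL,cv2.CHAIN_APPROX_NONE)
    p=max(cs,key=len)[:,0]
    W=np.array([w(c,q,z)[:2] for q in p])
    return r[0]['conf'],W,cv2.minAreaRect((W*1000).astype(np.float32))
E
python3 - <<'E'
from h import *
c=cam('top')
for k,z in [('fence',.025),('glassbox',.058),('pan',.034)]:
    a=rect(c,'top',k,z)
    if a: print(k,a[0],a[2],cv2.boxPoints(a[2]).round().tolist())
    if k=='fence':
        for q in [(258,188),(263,191),(385,186),(385,189),(260,226),(265,226)]: print(q,w(c,q,.025).round(3))
im=cv2.cvtColor(c['pixels'],cv2.COLOR_RGB2BGR)[170:290,220:420]
cv2.imwrite('pics/crop.png',cv2.resize(im,(800,480),interpolation=cv2.INTER_CUBIC))
E
```

```text
fence 0.65 ((626.574951171875, -49.923828125), (95.18187713623047, 339.3601379394531), 2.2581214904785156) [[572.0, 118.0], [586.0, -221.0], [681.0, -218.0], [667.0, 121.0]]
(258, 188) [0.668 0.114 0.025]
(263, 191) [0.659 0.101 0.025]
(385, 186) [ 0.665 -0.221  0.025]
(385, 189) [ 0.657 -0.221  0.025]
(260, 226) [0.567 0.11  0.025]
(265, 226) [0.567 0.097 0.025]
glassbox 0.78 ((524.9273681640625, -21.18199920654297), (101.1370620727539, 146.8662872314453), 9.905855178833008) [[462.0, 42.0], [488.0, -102.0], [587.0, -85.0], [562.0, 60.0]]
pan 0.66 ((488.81890869140625, -201.4978790283203), (91.21363830566406, 125.23580932617188), 16.804555892944336) [[427.0, -155.0], [463.0, -275.0], [551.0, -248.0], [514.0, -128.0]]
```

View pics/crop.png

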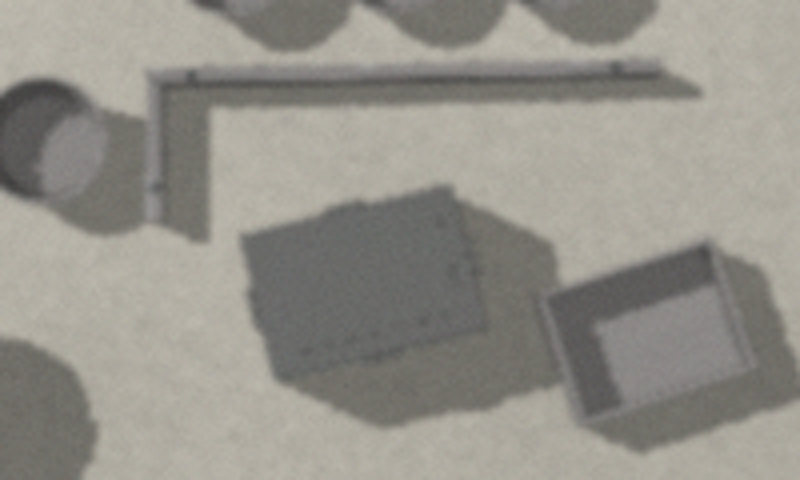

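Crop: back rail inner edge from crop (163,83) to (660,75), box ~10° yawed and pan ~17° yawed, agreeing with the networks' outlines. One line fit for fence yaw, then move.

```bash
cat >> h.py <<'E'
def tool(o=None):
    from scipy.spatial.transform import Rotation as Ro
    o=o or bot.get_obs(); return np.array(o['ee_pos']),Ro.from_euler('xyz',o['tcp_rot'],degrees=True).as_matrix()
def shift(target,yaw=None):
    p,R=tool(); print('tool shift mm',(R.T@(np.array(target)-p)*1000).round(1),'yaw now',bot.get_obs()['tcp_rot'][2])
E
python3 - <<'E'
from h import *
c=cam('top');g=cv2.cvtColor(c['pixels'],cv2.COLOR_RGB2GRAY).astype(float)
def fit(vals,f,z):
    P=np.array([w(c,f(*v),z)[:2] for v in vals]);return P
# dark inner-face band: darkest row per column, lower edge= z? ; report row of min & mean profile
for x in (275,300,330,360,378):
    print(x,g[183:200,x-3:x+4].mean(1).round().astype(int).tolist())
for y in (196,205,214,221):
    print(y,g[y-3:y+4,253:274].mean(0).round().astype(int).tolist())
# bright->dark gradient subpixel
cols=[];
for x in range(270,382):
    p=g[183:198,x]; d=np.diff(p); i=np.argmin(d[:8]); 
    k=slice(max(i-1,0),i+2); wt=np.clip(-d[k],0,None); cols.append((x,183+.5+(np.arange(len(d))[k]*wt).sum()/wt.sum()))
for z in (.025,): 
    P=fit(cols,lambda a,b:(a,b),z); vx,vy,x0,y0=cv2.fitLine(P.astype(np.float32),cv2.DIST_HUBER,0,.001,.001).ravel()
    print('yaw deg',np.degrees(np.arctan(-vx/vy)),'x at y=.1,-.2',x0+vx/vy*(.1-y0),x0+vx/vy*(-.2-y0))
shift([.446,-.035,.23])
E
```

```text
275 [171, 173, 168, 154, 139, 130, 118, 93, 89, 104, 111, 110, 114, 130, 156, 167, 170]
300 [173, 175, 167, 151, 136, 132, 122, 96, 95, 109, 112, 113, 116, 136, 164, 175, 177]
330 [174, 173, 161, 144, 135, 120, 91, 88, 105, 110, 114, 118, 137, 162, 176, 175, 176]
360 [176, 167, 152, 136, 130, 117, 98, 101, 111, 115, 115, 123, 144, 167, 174, 174, 174]
378 [170, 155, 139, 128, 116, 94, 88, 107, 114, 115, 116, 132, 159, 170, 174, 174, 175]
196 [168, 168, 166, 157, 143, 133, 120, 102, 100, 109, 111, 113, 113, 114, 113, 113, 113, 112, 115, 126, 137]
205 [112, 113, 116, 123, 131, 133, 125, 107, 100, 106, 110, 112, 111, 113, 113, 113, 112, 113, 121, 143, 168]
214 [114, 115, 118, 127, 133, 126, 116, 105, 101, 108, 112, 112, 115, 111, 113, 114, 115, 114, 122, 145, 167]
221 [113, 115, 120, 135, 144, 138, 127, 114, 105, 110, 114, 113, 112, 114, 114, 114, 114, 115, 124, 147, 169]
yaw deg -0.39605966 x at y=.1,-.2 0.6632906 0.66121686
tool shift mm [ 386.  -323.8    1.3] yaw now 25.886133335606566
```

```bash
python3 -m inch '[[[90,43,-36,0,0,0,0],[90,43,-36,0,0,0,0],[90,43,-36,0,0,0,0],[90,43,-36,0,0,0,0],[90,43,-36,0,0,0,0],[90,43,-36,0,0,0,0],[90,43,-36,0,0,0,0],[90,43,-36,0,0,0,0]]]'; python3 -m inch '[[[90,42,-36,0,0,0,0],[90,0,0,0,0,0,8],[90,0,0,0,0,0,8],[90,0,0,60,0,0,0],[90,0,0,0,0,0,0]]]'
python3 - <<'E'
from h import *
shift([.446,-.035,.005])
E
```

```text
time: 1.95
ee_pos: [0.4243, -0.0838, 0.2315]
tcp_rot: [180.0, -0.0, 25.9]
wrist_force: [1.2, -0.9, -0.1]
opening: 0.0768
grasp_force: 0.0
time: 2.58
ee_pos: [0.4432, -0.0345, 0.1672]
tcp_rot: [-179.9, 0.5, 9.9]
wrist_force: [-0.4, 0.1, 1.2]
opening: 0.0769
grasp_force: 0.0
tool shift mm [  4.    1.3 162.2] yaw now 9.904599728324566
```

```bash
python3 -m inch '[[[90,0,0,50,0,0,0],[90,0,0,50,0,0,0],[90,0,0,40,0,0,0],[90,0,0,21,0,0,0],[90,0,0,0,0,0,0]]]'; python3 - <<'E'
from h import *
c=cam('top');save(c,'t1.png')
a=rect(c,'top','glassbox',.058);print(a and (a[0],a[2]))
o=bot.get_obs();print(o['ee_pos'],o['tcp_rot'],o['wrist_force'])
c=cam('wrist');save(c,'w1.png')
E
```

```text
time: 3.2
ee_pos: [0.4466, -0.0349, 0.0115]
tcp_rot: [-180.0, -0.0, 9.9]
wrist_force: [0.8, -0.2, -0.7]
opening: 0.0767
grasp_force: 0.0
(0.67, ((537.2025146484375, -18.53094482421875), (79.97774505615234, 148.53700256347656), 11.422037124633789))
[ 0.44751894 -0.03496234  0.01280916] [ 1.79961545e+02 -1.52143198e-01  9.88741664e+00] [-0.72938486  0.15380497 -0.01255683]
```

View pics/w1.png

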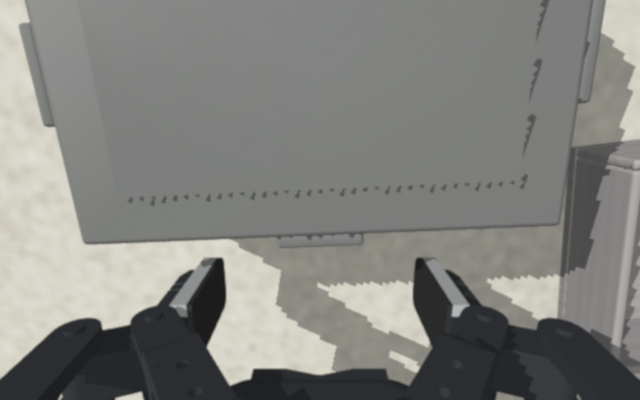

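Wrist view: fingers straddle the tab at (320,238) symmetrically; box's near edge (85,242)–(557,222) is about 2° more yawed than the tool. Fingers will square it.

```bash
python3 -m inch '[[[90,0,0,8,0,0,0],[90,10,0,0,0,0,0],[90,8,0,0,0,0,0],[90,7,0,0,0,0,0],[90,7,0,0,0,0,0],[90,7,0,0,0,0,0],[90,7,0,0,0,0,0],[90,7,0,0,0,0,0]]]'; python3 -m inch '[[[90,6,0,0,0,0,0],[90,5,0,0,0,0,2],[90,5,0,0,0,0,2],[90,5,0,0,0,0,2],[90,5,0,0,0,0,2],[90,5,0,0,0,0,2],[90,3,0,0,0,0,0],[90,0,0,0,0,0,0]]]'; python3 - <<'E'
from h import *
c=cam('top');im=cv2.cvtColor(c['pixels'],cv2.COLOR_RGB2BGR)[160:300,220:420]
cv2.imwrite('pics/t2.png',cv2.resize(im,(800,560),interpolation=cv2.INTER_CUBIC))
E
```

```text
time: 4.35
ee_pos: [0.4985, -0.0256, 0.0021]
tcp_rot: [-180.0, 0.0, 9.9]
wrist_force: [-3.5, -0.7, -1.3]
opening: 0.077
grasp_force: 0.0
time: 5.35
ee_pos: [0.5324, -0.0223, 0.0024]
tcp_rot: [180.0, -0.0, -0.1]
wrist_force: [0.6, -0.2, -0.6]
opening: 0.077
grasp_force: 0.0
```

View pics/t2.png

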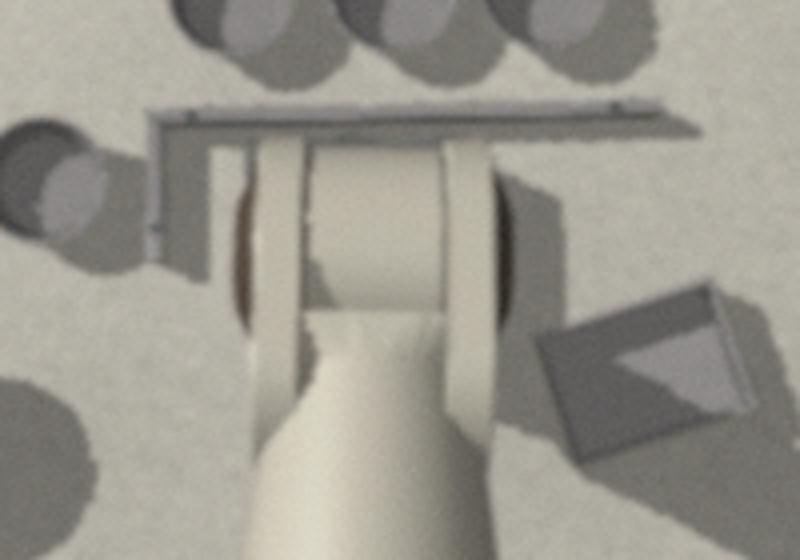

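The arm hides the box; pan and bystanders are unmoved (pan at crop (650,370)). I'll push on gently until the rail is felt.

```bash
python3 -m inch '[[[90,5,0,0,0,0,0],[90,5,0,0,0,0,0],[90,4,0,0,0,0,0],[90,2,0,0,0,0,0]]]';  for i in 1 2; do python3 -m inch '[[[90,2,0,0,0,0,0],[90,0,0,0,0,0,0]]]' | sed -n '2p;4p'; done; python3 - <<'E'
from h import *
c=cam('wrist');save(c,'w2.png')
for k in ['fence']:
  for r in finder.mark_of('wrist',k)[:2]: print(r)
E
```

```text
time: 5.9
ee_pos: [0.5481, -0.0221, 0.0022]
tcp_rot: [-180.0, 0.0, -0.1]
wrist_force: [-5.2, -0.4, 2.2]
opening: 0.077
grasp_force: 0.0
ee_pos: [0.5502, -0.0221, 0.0022]
wrist_force: [-2.6, 0.4, -0.5]
ee_pos: [0.5515, -0.0221, 0.0021]
wrist_force: [-6.3, 1.0, 0.9]
```

View pics/w2.png

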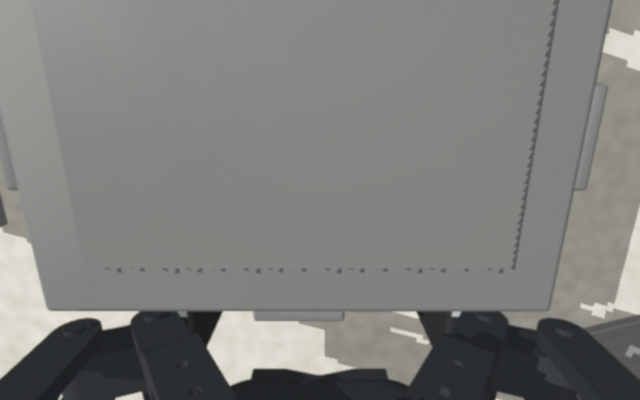

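Wrist view: box near edge is level (row 310), square with the tool, tab at column 300 (box ~6 mm left of tool centre). Push on to contact.

```bash
for i in 1 2 3 ; do python3 -m inch '[[[90,1.5,0,0,0,0,0],[90,0,0,0,0,0,0]]]' | sed -n '2p;4p'; done
```

```text
ee_pos: [0.5514, -0.0219, 0.0016]
wrist_force: [-12.8, 1.1, 3.0]
ee_pos: [0.5514, -0.0218, 0.0011]
wrist_force: [-20.8, 3.0, 5.0]
ee_pos: [0.5513, -0.0218, 0.001]
wrist_force: [-28.5, 3.0, 11.0]
```

```bash
python3 -m inch '[[[90,-25,0,0,0,0,0],[60,0,0,-45,0,0,0],[50,0,0,-45,0,0,0],[50,20,34,0,0,0,-8],[50,0,0,0,0,0,-10],[50,0,0,0,0,0,-10],[50,0,0,0,0,0,-10],[50,0,0,0,0,0,-10]]]'; python3 -m inch '[[[50,0,0,0,0,0,-10],[50,0,0,0,0,0,-10],[50,0,0,0,0,0,-10],[50,0,0,0,0,0,-10],[50,0,0,0,0,0,-2],[50,0,0,0,0,0,0]]]'
python3 - <<'E'
from h import *
shift([.607,-.125,.004])
E
```

```text
time: 8.25
ee_pos: [0.5522, -0.0563, 0.0926]
tcp_rot: [179.9, -0.1, 48.2]
wrist_force: [-0.7, 0.3, -0.2]
opening: 0.043
grasp_force: 0.0
time: 9.0
ee_pos: [0.5517, -0.0562, 0.0924]
tcp_rot: [180.0, 0.0, 89.7]
wrist_force: [-0.4, -1.0, 1.3]
opening: 0.0429
grasp_force: 0.0
tool shift mm [-68.5  55.6  88.5] yaw now 89.72177323559066
```

```bash
python3 -m inch '[[[50,-35,28,0,0,0,0],[50,-34,28,0,0,0,0],[50,0,0,0,0,0,0]]]'; python3 - <<'E'
from h import *
c=cam('wrist');save(c,'w3.png')
E
```

```text
time: 9.38
ee_pos: [0.6083, -0.1273, 0.0914]
tcp_rot: [-180.0, 0.0, 89.6]
wrist_force: [-0.4, -0.0, 0.4]
opening: 0.0429
grasp_force: 0.0
```

View pics/w3.png

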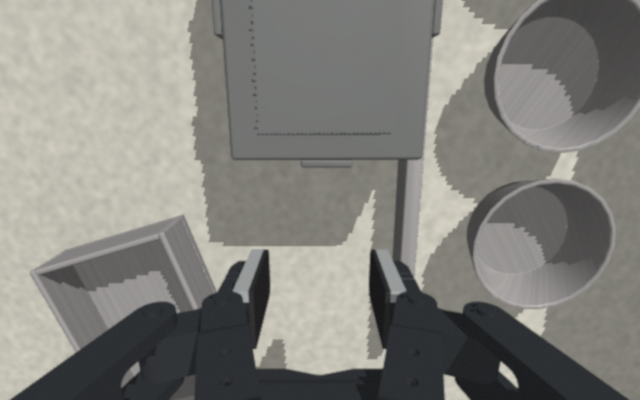

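Wrist view: box end face at row 158 with tab (327,163), rail at column ~400, fingers at 255/385 clear of pan and rail. Descend and push towards the end rail.

```bash
python3 -m inch '[[[50,0,-3,30,0,0,0],[50,0,0,30,0,0,0],[50,0,0,28,0,0,0],[50,10,0,0,0,0,0],[50,10,0,0,0,0,0],[50,8,0,0,0,0,0],[50,6,0,0,0,0,0],[50,6,0,0,0,0,0]]]';python3 -m inch '[[[50,6,0,0,0,0,0],[50,6,0,0,0,0,0],[50,6,0,0,0,0,0],[50,6,0,0,0,0,0],[50,5,0,0,0,0,0],[50,2,0,0,0,0,0],[50,0,0,0,0,0,0]]]'; for i in 1 2 3 ; do python3 -m inch '[[[50,2.5,0,0,0,0,0],[50,0,0,0,0,0,0]]]' | sed -n '2p;4p'; done
```

```text
time: 10.42
ee_pos: [0.605, -0.0855, 0.0056]
tcp_rot: [179.9, 0.1, 89.9]
wrist_force: [0.2, -5.0, 1.8]
opening: 0.0426
grasp_force: 0.0
time: 11.3
ee_pos: [0.6046, -0.0541, 0.0047]
tcp_rot: [180.0, -0.0, 89.9]
wrist_force: [-0.3, -1.7, 0.5]
opening: 0.0425
grasp_force: 0.0
ee_pos: [0.6044, -0.0517, 0.0044]
wrist_force: [0.4, -3.7, 0.5]
ee_pos: [0.6043, -0.0492, 0.0043]
wrist_force: [-0.1, -3.4, 2.3]
ee_pos: [0.6043, -0.0467, 0.0042]
wrist_force: [0.3, -3.7, 2.1]
```

```bash
for i in 1 2 3 4 ; do python3 -m inch '[[[50,1.5,0,0,0,0,0],[50,0,0,0,0,0,0]]]' | sed -n '2p;4p'; done
```

```text
ee_pos: [0.6043, -0.0452, 0.0042]
wrist_force: [0.9, -4.9, 1.2]
ee_pos: [0.6043, -0.0439, 0.0042]
wrist_force: [0.0, -5.8, 2.2]
ee_pos: [0.6041, -0.0439, 0.0043]
wrist_force: [-1.3, -13.2, 2.0]
ee_pos: [0.6039, -0.0439, 0.0043]
wrist_force: [-3.2, -21.1, 2.7]
```

```bash
python3 -m inch '[[[50,-25,0,0,0,0,0],[70,0,0,-45,0,0,0],[90,0,0,-45,0,0,0],[90,35,-28,0,0,0,0],[90,35,-28,0,0,0,0],[90,36,-32,0,0,0,0],[90,0,0,0,0,0,10],[90,0,0,0,0,0,10]]]'; python3 -m inch '[[[90,0,0,0,0,0,10],[90,0,0,0,0,0,10],[90,0,0,0,0,0,10],[90,0,0,0,0,0,10],[90,0,0,0,0,0,10],[90,0,0,0,0,0,10],[90,0,0,0,0,0,10],[90,0,0,0,0,0,0]]]'
python3 - <<'E'
from h import *
shift([.52,.037,.004])
c=cam('wrist');save(c,'w4.png')
E
```

```text
time: 14.05
ee_pos: [0.5159, 0.0418, 0.0943]
tcp_rot: [-180.0, -0.1, 69.7]
wrist_force: [-0.2, -0.1, 0.0]
opening: 0.0771
grasp_force: 0.0
time: 15.05
ee_pos: [0.5169, 0.0189, 0.0941]
tcp_rot: [-179.0, 0.0, 1.6]
wrist_force: [-0.5, 0.7, 0.2]
opening: 0.0772
grasp_force: 0.0
tool shift mm [  3.7 -16.4  90.4] yaw now 1.6411065608072042
```

View pics/w4.png

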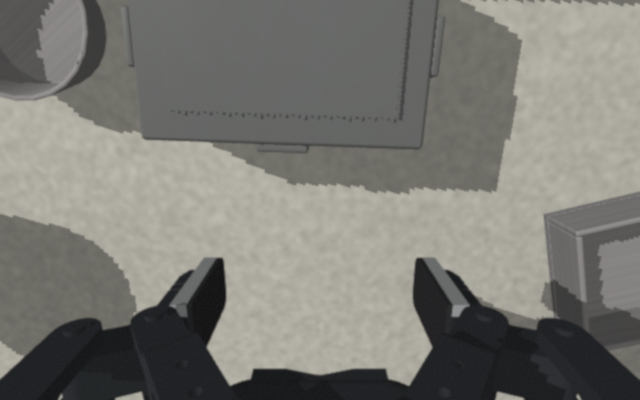

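Wrist view: box near edge (143,138)–(420,148), tilt matching the tool's 1.6° yaw; pan on the right at (590,260). Go down behind the box and re-press it lightly.

```bash
python3 -m inch '[[[90,0,-16,0,0,0,1.8],[90,0,0,0,0,0,0]]]'; python3 - <<'E'
from h import *
o=bot.get_obs();print(np.round(o['q'],1));shift([.525,.037,.004])
E
```

```text
time: 15.35
ee_pos: [0.5169, 0.0191, 0.0945]
tcp_rot: [-178.4, 0.1, 1.2]
wrist_force: [0.0, -0.0, 0.1]
opening: 0.0773
grasp_force: 0.0
[ 1.20e+00  1.00e-01 -1.01e+01  7.99e+01  1.60e+00  1.80e+02]
tool shift mm [  8.5 -15.1  91. ] yaw now 1.246823426299839
```

```bash
python3 -m inch '[[[15,0,18,0,0,0,0],[15,0,0,30,0,0,1],[15,0,0,30,0,0,0],[15,0,0,25,0,0,0],[15,8,0,0,0,0,0],[15,8,0,0,0,0,0],[15,0,0,0,0,0,0]]]'; python3 - <<'E'
from h import *
o=bot.get_obs();print(np.round(o['q'],1));shift([.5514,.0,.006])
E
```

```text
time: 16.23
ee_pos: [0.5348, 0.003, 0.0104]
tcp_rot: [-178.4, -0.0, 0.2]
wrist_force: [-0.0, -0.8, 0.4]
opening: 0.0128
grasp_force: 0.0
[ -0.5   4.6 -14.9  70.5   1.6 179.2]
tool shift mm [16.6  3.2  4.3] yaw now 0.23373205601445027
```

```bash
python3 -m inch '[[[15,6,0,3,-1.6,0,0],[15,6,0,0,0,0,0],[15,3,0,0,0,0,0],[15,0,0,0,0,0,0]]]'|sed -n '2,4p'; for i in 1 2 3 4 ; do python3 -m inch '[[[15,1.5,0,0,0,0,0],[15,0,0,0,0,0,0]]]' | sed -n '2p;4p'; done
```

```text
ee_pos: [0.5479, 0.0027, 0.0058]
tcp_rot: [-179.9, 0.1, 0.3]
wrist_force: [-2.1, 0.7, 0.1]
ee_pos: [0.5481, 0.0028, 0.0054]
wrist_force: [-8.9, 1.7, 0.8]
ee_pos: [0.5481, 0.0029, 0.0053]
wrist_force: [-18.0, 1.3, 6.8]
ee_pos: [0.5481, 0.0029, 0.0052]
wrist_force: [-25.8, 1.4, 11.0]
ee_pos: [0.5481, 0.0038, 0.0039]
wrist_force: [-29.0, 8.3, 6.1]
```

```bash
python3 -m inch '[[[15,-25,0,0,0,0,0],[50,0,0,-45,0,0,0],[90,0,0,-45,0,0,-8],[90,-30,40,0,0,0,-8],[90,-30,45,0,0,0,0],[90,-30,45,0,0,0,0],[90,-20,30,0,0,0,0],[90,-10,30,0,0,0,0]]]'; python3 - <<'E'
from h import *
shift([.412,-.224,.006])
c=cam('top')
for k,z in [('glassbox',.058),('pan',.034)]:
    a=rect(c,'top',k,z); print(k,a and (a[0],a[2]))
im=cv2.cvtColor(c['pixels'],cv2.COLOR_RGB2BGR)[170:290,240:400]
cv2.imwrite('pics/t5.png',cv2.resize(im,(800,600),interpolation=cv2.INTER_CUBIC))
E
```

```text
time: 18.73
ee_pos: [0.4607, -0.2124, 0.0964]
tcp_rot: [-180.0, 0.0, 16.2]
wrist_force: [0.7, -0.5, -0.0]
opening: 0.0767
grasp_force: 0.0
tool shift mm [-50.   -2.4  90.4] yaw now 16.22647159966016
glassbox (0.8, ((612.3143310546875, 37.56022262573242), (143.08145141601562, 101.87185668945312), 89.78436279296875))
pan (0.89, ((490.70452880859375, -200.4537811279297), (88.62586975097656, 125.99761962890625), 17.651348114013672))
```

View pics/t5.png

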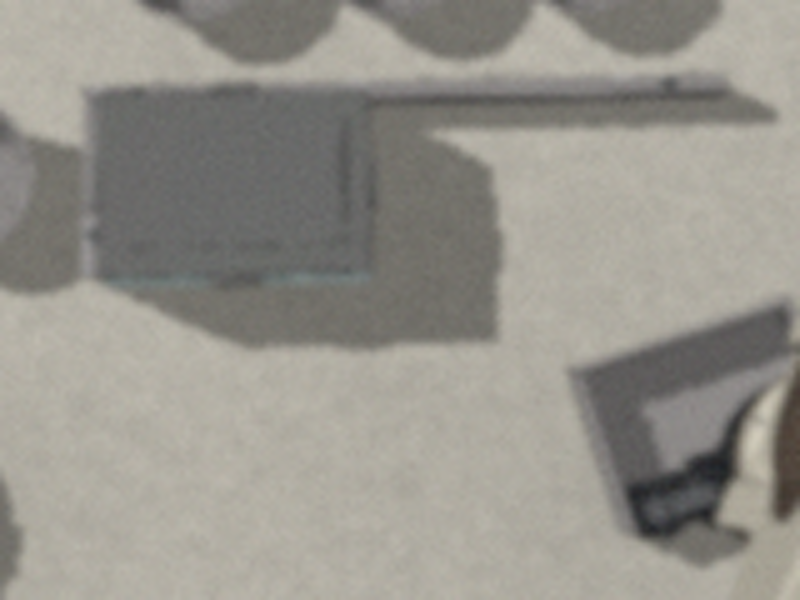

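The box sits in the corner, square to both rails (centre (0.612, 0.038), fit yaw −0.2°). Now behind the pan and push, squaring it on the way.

```bash
python3 -m inch '[[[90,-25,0,0,0,0,-1],[90,-25,-1,0,0,0,0],[90,0,0,45,0,0,0],[90,0,0,47,0,0,0],[90,0,0,0,0,0,0]]]'; python3 -m inch '[[[90,10,0,0,0,0,0],[90,8,0,0,0,0,0],[90,6,0,0,0,0,0],[90,6,0,0,0,0,0],[90,6,0,0,0,0,0],[90,6,0,0,0,0,2],[90,6,0,0,0,0,2],[90,6,0,0,0,0,2]]]';python3 -m inch '[[[90,6,0,0,0,0,2],[90,6,0,0,0,0,2],[90,6,0,0,0,0,2],[90,6,0,0,0,0,2],[90,6,0,0,0,0,2],[90,6,0,0,0,0,1.5],[90,6,0,0,0,0,0],[90,0,0,0,0,0,0]]]'; python3 - <<'E'
from h import *
c=cam('wrist');save(c,'w6.png')
E
```

```text
time: 19.5
ee_pos: [0.4109, -0.2223, 0.0014]
tcp_rot: [-179.7, 0.3, 17.3]
wrist_force: [-0.1, 0.4, -1.2]
opening: 0.0769
grasp_force: 0.0
time: 20.5
ee_pos: [0.4648, -0.2084, 0.0039]
tcp_rot: [-179.9, 0.1, 11.2]
wrist_force: [-1.9, 0.1, 1.1]
opening: 0.0769
grasp_force: 0.8
time: 21.5
ee_pos: [0.5069, -0.2048, 0.0038]
tcp_rot: [-179.9, 0.1, -0.2]
wrist_force: [-0.1, 0.1, -0.1]
opening: 0.0768
grasp_force: 0.0
```

View pics/w6.png

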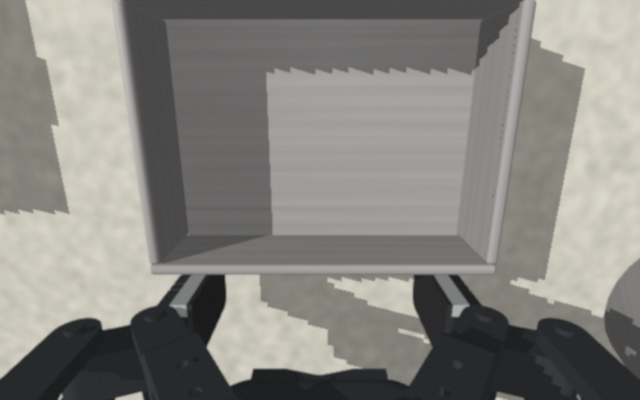

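Wrist view: pan near edge level at row 268, columns 152–495, centred on the fingers. Push on to the rail.

```bash
python3 -m inch '[[[90,6,0,0,0,0,0],[90,6,0,0,0,0,0],[90,6,0,0,0,0,0],[90,6,0,0,0,0,0],[90,6,0,0,0,0,0],[90,6,0,0,0,0,0],[90,6,0,0,0,0,0],[90,4,0,0,0,0,0]]]'; for i in 1 2 3 4 ; do python3 -m inch '[[[90,1.5,0,0,0,0,0],[90,0,0,0,0,0,0]]]' | sed -n '2p;4p'; done
```

```text
time: 22.55
ee_pos: [0.5527, -0.2049, 0.0038]
tcp_rot: [-180.0, 0.1, -0.2]
wrist_force: [-1.4, 0.1, 1.6]
opening: 0.077
grasp_force: 0.9
ee_pos: [0.554, -0.2049, 0.0038]
wrist_force: [0.3, -0.1, -0.2]
ee_pos: [0.5554, -0.2049, 0.0038]
wrist_force: [-0.6, -0.1, 0.6]
ee_pos: [0.5569, -0.205, 0.0038]
wrist_force: [-1.1, -0.3, 0.1]
ee_pos: [0.5582, -0.2049, 0.0038]
wrist_force: [-2.8, 0.4, 1.4]
```

```bash
for i in 1 2 3 4 ; do python3 -m inch '[[[90,1.5,0,0,0,0,0],[90,0,0,0,0,0,0]]]' | sed -n '2,4p'; done
```

```text
ee_pos: [0.5582, -0.2049, 0.0038]
tcp_rot: [-179.9, 0.3, -0.2]
wrist_force: [-10.4, -0.2, 6.5]
ee_pos: [0.5582, -0.2049, 0.0038]
tcp_rot: [-179.9, 0.4, -0.2]
wrist_force: [-19.7, -0.7, 11.7]
ee_pos: [0.5582, -0.2049, 0.0038]
tcp_rot: [-179.9, 0.6, -0.3]
wrist_force: [-28.2, -0.1, 16.1]
ee_pos: [0.5582, -0.2049, 0.0038]
tcp_rot: [-179.9, 0.8, -0.3]
wrist_force: [-36.9, 0.7, 22.2]
```

```bash
python3 -m inch '[[[90,-25,0,0,0,0,0],[60,0,0,-45,0,0,0],[50,0,0,-45,0,0,0],[50,30,44,0,0,0,0],[50,40,44,0,0,0,0],[50,0,0,0,0,0,-10],[50,0,0,0,0,0,-10],[50,0,0,0,0,0,-10]]]'; python3 -m inch '[[[50,0,0,0,0,0,-10],[50,0,0,0,0,0,-10],[50,0,0,0,0,0,-10],[50,0,0,0,0,0,-10],[50,0,0,0,0,0,-10],[50,0,0,0,0,0,-10],[50,0,0,0,0,0,0]]]'
python3 - <<'E'
from h import *
o=bot.get_obs();print(np.round(o['q'],1))
shift([.607,-.296,.004])
c=cam('wrist');save(c,'w7.png')
E
```

```text
time: 25.55
ee_pos: [0.6096, -0.2934, 0.0933]
tcp_rot: [-179.9, 0.0, 30.1]
wrist_force: [0.2, -0.3, -0.6]
opening: 0.0427
grasp_force: 0.0
time: 26.42
ee_pos: [0.6094, -0.2932, 0.0937]
tcp_rot: [-180.0, -0.0, 89.7]
wrist_force: [0.2, -0.3, 0.6]
opening: 0.0429
grasp_force: 0.0
[-25.7  22.   15.1  83.2   0.   64.6]
tool shift mm [-2.9 -2.4 89.7] yaw now 89.73804264544867
```

View pics/w7.png

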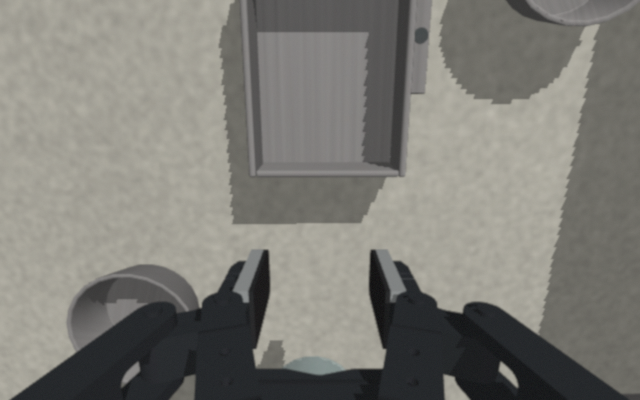

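Wrist view: pan end face at row 172, columns 250–408, snug by the rail; cup4 (130,310) and the jar (315,365) are clear of the descent. Descend and push +y.

```bash
python3 -m inch '[[[50,0,0,30,0,0,0],[50,0,0,30,0,0,0],[50,0,0,28,0,0,0],[50,8,0,0,0,0,0],[50,8,0,0,0,0,0],[50,8,0,0,0,0,0],[50,8,0,0,0,0,0],[50,8,0,0,0,0,0]]]';python3 -m inch '[[[50,8,0,0,0,0,0],[50,8,0,0,0,0,0],[50,8,0,0,0,0,0],[50,8,0,0,0,0,0],[50,8,0,0,0,0,0],[50,8,0,0,0,0,0],[50,8,0,0,0,0,0],[50,4,0,0,0,0,0]]]';python3 -m inch '[[[50,5,0,0,0,0,0],[50,5,0,0,0,0,0],[50,4,0,0,0,0,0],[50,0,0,0,0,0,0]]]'
```

```text
time: 27.48
ee_pos: [0.6096, -0.2528, 0.0066]
tcp_rot: [-180.0, -0.0, 89.8]
wrist_force: [-0.3, -1.5, 1.2]
opening: 0.0429
grasp_force: 0.9
time: 28.48
ee_pos: [0.6093, -0.1925, 0.0057]
tcp_rot: [-179.9, -0.1, 89.8]
wrist_force: [-0.0, -2.2, 0.0]
opening: 0.0425
grasp_force: 0.7
time: 28.98
ee_pos: [0.6094, -0.1787, 0.0057]
tcp_rot: [-179.9, -0.1, 89.8]
wrist_force: [-0.4, -0.3, 0.2]
opening: 0.0425
grasp_force: 0.0
```

```bash
python3 -m inch '[[[50,5,0,0,0,0,0],[50,4,0,0,0,0,0],[50,3,0,0,0,0,0],[50,0,0,0,0,0,0]]]'|sed -n '2p;4p';for i in 1 2 3 4 ; do python3 -m inch '[[[50,1.5,0,0,0,0,0],[50,0,0,0,0,0,0]]]' | sed -n '2p;4p'; done
```

```text
ee_pos: [0.6095, -0.1668, 0.0058]
wrist_force: [0.8, -0.3, 0.5]
ee_pos: [0.6095, -0.1656, 0.0058]
wrist_force: [-1.1, 0.2, 1.0]
ee_pos: [0.6095, -0.1641, 0.0058]
wrist_force: [-0.5, -1.0, 0.4]
ee_pos: [0.6095, -0.1625, 0.0059]
wrist_force: [-0.5, 0.3, 0.8]
ee_pos: [0.6094, -0.1613, 0.0058]
wrist_force: [-0.1, -2.5, 0.5]
```

```bash
for i in 1 2 3 ; do python3 -m inch '[[[50,1.5,0,0,0,0,0],[50,0,0,0,0,0,0]]]' | sed -n '2p;4p'; done; python3 - <<'E'
from h import *
c=cam('wrist');save(c,'w8.png')
E
```

```text
ee_pos: [0.6094, -0.1613, 0.0059]
wrist_force: [0.6, -10.7, 0.3]
ee_pos: [0.6094, -0.1613, 0.006]
wrist_force: [-1.8, -19.1, -1.6]
ee_pos: [0.6093, -0.1612, 0.0061]
wrist_force: [-1.3, -24.5, -1.4]
```

View pics/w8.png

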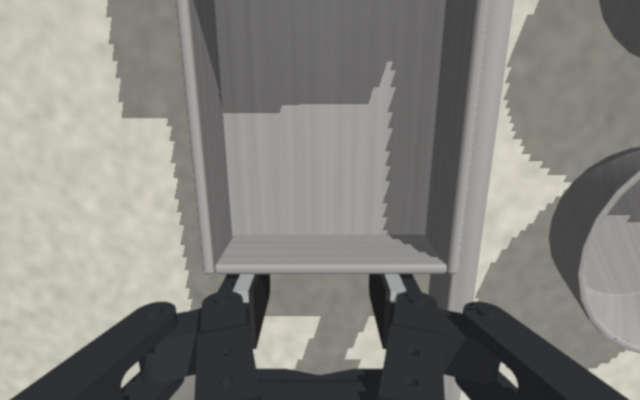

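Wrist view: pan end at row 268, its right wall running along the rail (col ~460), square. Retreat clear and check from the top.

```bash
python3 -m inch '[[[50,-25,0,0,0,0,0],[50,0,0,-50,0,0,0],[50,0,0,-60,0,0,0],[50,-20,-55,0,0,0,0],[50,-20,-55,0,0,0,0],[50,-20,-55,0,0,0,0],[50,-30,-50,0,0,0,0],[50,0,0,0,0,0,0]]]'; python3 - <<'E'
from h import *
R={}
for i in range(3):
    c=cam('top')
    for k,z in [('glassbox',.058),('pan',.034)]:
        a=rect(c,'top',k,z); print(k,a and (round(a[0],2),a[2]))
im=cv2.cvtColor(c['pixels'],cv2.COLOR_RGB2BGR)[180:240,250:390]
cv2.imwrite('pics/t9.png',cv2.resize(im,(800,343),interpolation=cv2.INTER_CUBIC))
E
```

```text
time: 32.28
ee_pos: [0.3919, -0.2721, 0.1165]
tcp_rot: [-180.0, -0.0, 89.6]
wrist_force: [0.1, 0.0, 0.4]
opening: 0.0431
grasp_force: 0.0
glassbox (0.71, ((612.3298950195312, 38.76476287841797), (145.48094177246094, 101.9430160522461), 89.75776672363281))
pan (0.7, ((613.2940063476562, -90.53108215332031), (95.4297866821289, 121.19585418701172), 0.9681525826454163))
glassbox (0.76, ((612.3768920898438, 41.267120361328125), (101.57305908203125, 140.48434448242188), 0.00887748971581459))
pan (0.64, ((613.3452758789062, -93.0039291381836), (92.9759750366211, 120.47171020507812), 0.585802435874939))
glassbox (0.69, ((612.2178344726562, 38.78792953491211), (145.6939239501953, 102.09967041015625), 89.871337890625))
pan (0.76, ((612.9153442382812, -91.40892791748047), (94.63896179199219, 123.71553802490234), 0.23333725333213806))
```

View pics/t9.png

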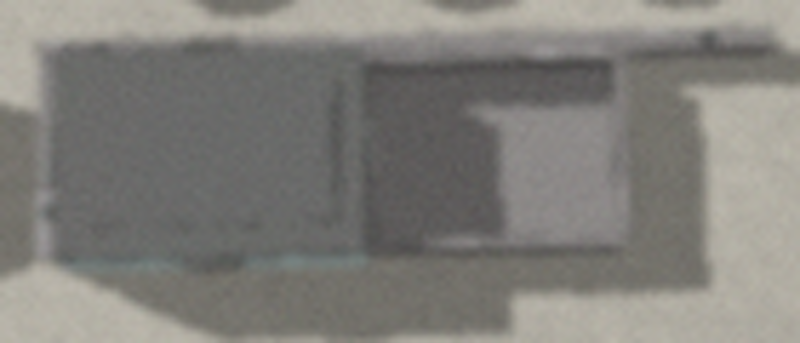

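Top view: box fills the corner, pan flush to rail and box (crop columns 50–365 and 365–625). One light confirming press on the pan's long side, which also measures its flushness.

```bash
python3 -m inch '[[[80,30,30,0,0,0,0],[80,36,30,0,0,0,0],[80,36,30,0,0,0,0],[80,36,20,0,0,0,0],[80,36,18,0,0,0,0],[80,0,0,0,0,0,10],[80,0,0,0,0,0,10],[80,0,0,0,0,0,10]]]'; python3 -m inch '[[[80,0,0,0,0,0,10],[80,0,0,0,0,0,10],[80,0,0,0,0,0,10],[80,0,0,0,0,0,10],[80,0,0,0,0,0,10],[80,0,0,0,0,0,10],[80,0,0,0,0,0,0],[80,0,0,0,0,0,0]]]'
python3 - <<'E'
from h import *
shift([.53,-.098,.006])
E
```

```text
time: 33.72
ee_pos: [0.5231, -0.0968, 0.1157]
tcp_rot: [-179.9, 0.0, 59.5]
wrist_force: [0.4, 0.1, 0.2]
opening: 0.0683
grasp_force: 0.0
time: 34.72
ee_pos: [0.5229, -0.0972, 0.1159]
tcp_rot: [-179.9, 0.1, 0.0]
wrist_force: [-0.1, -0.8, -0.5]
opening: 0.0686
grasp_force: 0.0
tool shift mm [  7.2   0.9 109.8] yaw now 0.040658474486295955
```

```bash
python3 -m inch '[[[80,0,1,40,0,0,0],[80,0,0,40,0,0,0],[80,0,0,30,0,0,0],[80,12,0,0,0,0,0],[80,10,0,0,0,0,0],[80,7,0,0,0,0,0],[80,3,0,0,0,0,0],[80,0,0,0,0,0,0]]]'|sed -n '2p;4p';for i in 1 2 3 4; do python3 -m inch '[[[80,1.5,0,0,0,0,0],[80,0,0,0,0,0,0]]]' | sed -n '2p;4p'; done
```

```text
ee_pos: [0.555, -0.0985, 0.0063]
wrist_force: [0.1, -0.4, 0.2]
ee_pos: [0.5562, -0.0985, 0.0061]
wrist_force: [0.5, 0.0, 0.9]
ee_pos: [0.5577, -0.0985, 0.0059]
wrist_force: [0.0, -0.1, -1.7]
ee_pos: [0.5587, -0.0984, 0.0058]
wrist_force: [-5.5, 0.0, 2.6]
ee_pos: [0.5587, -0.0984, 0.0058]
wrist_force: [-12.8, 0.8, 8.3]
```

```bash
python3 -m inch '[[[80,-15,0,0,0,0,0],[80,-25,0,0,0,0,0],[80,0,0,-50,0,0,0],[80,-40,20,-30,0,0,0],[80,-40,40,0,0,0,0],[80,-20,50,0,0,0,0],[80,0,0,0,0,0,0],[80,0,0,0,0,0,0]]]'; python3 - <<'E'
from h import *
c=cam('top')
for k,z in [('glassbox',.058),('pan',.034)]:
    a=rect(c,'top',k,z); print(k,a and (round(a[0],2),a[2]))
for r in finder.mark_of('top','cup0')[:5]+finder.mark_of('top','bowl')[:1]+finder.mark_of('top','jar')[:1]: print(w(c,r['position'],0).round(3))
E
```

```text
time: 37.72
ee_pos: [0.4207, -0.2081, 0.0861]
tcp_rot: [-179.9, 0.0, -0.2]
wrist_force: [0.1, 0.7, 0.2]
opening: 0.0683
grasp_force: 0.0
glassbox (0.8, ((612.9427490234375, 38.958961486816406), (145.41641235351562, 100.30843353271484), 88.53580474853516))
pan (0.77, ((612.8033447265625, -91.48963928222656), (94.49211120605469, 118.6919937133789), 0.1896536946296692))
[0.627 0.192 0.   ]
[0.748 0.062 0.   ]
[ 0.74 -0.14  0.  ]
[ 0.746 -0.037  0.   ]
[ 0.477 -0.38   0.   ]
[0.473 0.289 0.   ]
[ 0.598 -0.445  0.   ]
```

```bash
python3 -c "
from workcell import bot
print(bot.job_done())"
```

```text
the job is handed in; nothing more can be done
None
```

I slid the glass box into the fence corner and the pan up against it along the back rail, then handed the job in. The final top view and contact forces show both flush and square, and the cups, bowl and jar within about a centimetre of where they started. The hand-in returned no verdict.

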